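Stand the brass carving mallet on its head in its tray

TASK

Put the brass-headed carving mallet away: lift it off its rest by the red ball at the end of its handle, ease your grip in the air until it swings round the ball and hangs head down, then tighten again. Lower it into the round green-floored tray, keep hold until the head is down on the tray's floor, and leave it standing upright there; leave the black-headed mallet lying where it is.

Things in the scene. Friction and masses are not known exactly. Their poses are not given: they have to be found in the camera images.
- mallet_knob (a point): Centre of the red rubber ball (28 mm across, grasp here) ending the brass-headed mallet's handle. The mallet lies level on a plywood rest, axis 50 mm above the bench; x axis: from the ball along the handle to the head, z up. The ball and a 12 mm neck overhang the rest by 49 mm. Pinched across the handle's line, 100 N holds it nearly level; eased to about 20 N it swings down about the fingers and does not drop.
- mallet_foot (a point): Centre of the flat end face of the brass head, 147 mm from mallet_knob along its x axis; same axes. Handle 18 mm across; head a brass cylinder 40 mm across, 36 mm long. The mallet stands by itself on this face. Mass 0.31 to 0.43 kg, nearly all in the head, about 0.125 m from the ball.
- tray_floor (a point): Centre of the green inner floor, 6 mm above the bench, of a round dark wooden tray fixed to the bench: 110 mm wide inside, 122 mm outside, its rim 20 mm above the bench. z axis up.
- black_knob (a point): Centre of the ball at the handle end of the other mallet, the same in shape and size but with a black rubber head, on a like rest (to be left alone). Axes as for mallet_knob. The brass mallet, the black one and the tray may stand in any order from left to right.
Things that resemble listed ones, but are neither listed nor needed, are in the scene too. Leave any blue, pink or turquoise look-alike of the part that bears mallet_knob alone.

How it is judged:
On the way, in this order (a step that is already met when the one before it is completed fails the run):
1. the brass mallet hangs head down (within 20 degrees) in the fingers, its head more than 60 mm above the bench (angle between the x axis of mallet_knob and the z axis of tray_floor, either way round below 0.35 rad and height (world z) of mallet_foot above 0.06 m and height (world z) of mallet_knob above 0.18 m and contact force between the fingers and mallet above 1 N), for 0.3 s.
2. still held, its head is down in the tray, within 15 mm of the floor (horizontal distance between mallet_foot and tray_floor below 0.037 m and height (world z) of mallet_foot below 0.021 m and contact force between the fingers and mallet above 1 N), for 0.1 s.
At the end, for the whole second after the job is handed in: The brass mallet stands upright (within 10 degrees) on its head, flat on the tray's floor (foot within 6 mm of it in height and 37 mm of its centre), released and at rest; the black mallet's ball is within 30 mm of where it was (horizontal distance between mallet_foot and tray_floor below 0.037 m and height (world z) of mallet_foot below 0.012 m and angle between the x axis of mallet_knob and the z axis of tray_floor, either way round below 0.18 rad and linear speed of mallet below 0.02 m/s and distance of black_knob from where it was at the start of the episode below 0.03 m); the robot touches nothing.
It fails at once if the black-headed mallet is moved by more than 30 mm (distance of black_knob from where it was at the start of the episode above 0.03 m).
It also fails if it takes over 51 s, if anything falls off the work surface, if the arm or the gripper's body presses on something with over 40 N, if the wrist force passes 120 N, or if a joint passes its speed limit or range.

ROBOT

A 6-joint arm with a two-finger parallel gripper is mounted at the origin on the work surface. World frame = base frame: x ahead of the robot, y to its left, z up, the work surface at z = 0. Lengths are in m, angles in rad, forces in N, time in s.
With the tool pointing down it reaches from about 0.3 to 0.75 m from the base axis. Payload 8.5 kg.
Tool frame: the origin (TCP) lies at the very end of the fingers, on their centre line; the grasp point (between the pads) lies 19 mm behind it (bot.grasp_offset is the distance from the TCP to the grasp point, in m); y points along the fingers, x is the direction in which the jaws open and shut, and the axes are right-handed (so a half turn about y gives the same grasp; the last joint's range is limited). The gripper opens to 85 mm and grips with 20 to 120 N. Pads are 22 mm wide; open, the fingers measure 114 mm over their backs; the gripper's body (76 mm by 85 mm) begins 54 mm behind the grasp point. The pads swing forward as they close: fully open they stand 13 mm farther back than shut.
Start: joints at [-1.335, 0.381, 1.297, -0, 1.464, -0.215], TCP at [0.24, -0.495, 0.231] pointing down, gripper open.
Joint ranges: [-3.11, 3.11], [-0.89, 2.33], [0.22, 2.48], [-1.42, 4.56], [0.17, 2.85], [-2.88, 2.88]. Speed limits (rad/s): [2.39, 2.39, 3.14, 3.14, 3.14, 3.14].

INTERFACE

Orientations are given as a 3x3 rotation matrix whose columns are the frame's x, y, z axes.
In Python, from cell import bot gives the robot as it stands. The module is installed in compiled form; this text tells all that it offers.
- The arm moves only by the shell command python3 -m inch 'ROWS' [FORCE]. ROWS is JSON, a list of rows, each a list of 3 entries, a list of its own where there are three numbers: the closure in counts, from 0 (fully open) to 255 (shut), then the shift along the tool's x, y, z in m, then the turn, a rotation vector about the tool's x, y, z in rad. A call has 1 to 5 rows; each row is the pose to reach, as a shift and turn from the pose measured when the call began, along the tool's axes at that moment; what a row does not reach only later rows make up. A row lasts 1/8 s, in which the tool goes at most 62.5 mm and 10.7 degrees, less where a joint would pass 70% of its speed; a pose out of reach is approached as far as the arm can. A call with a gripper value outside its range is refused whole. The fingers move at their own pace and stop on an object; FORCE is the grip in N (left out, the last holds). Time passes only in rows, so rows that repeat a pose let the fingers close. It gives the time, the measured TCP pose, the force and the opening at its end, in the units of the state.
- bot.state(): the state, without advancing time (a new reading comes with each control period).
- bot.read_camera(name): name is "scene" or "side" or "wrist"; returns (picture, depth): 420x560x3 uint8, red, green, blue; 420x560 float32, m along the optical axis (not along the pixel's ray), 0 where there is no reading.
- bot.camera_info(name): a dict with "fx", "fy", "cx", "cy" (pixels), "k1" (the pictures are not rectified: a ray, as slopes to the right and down, at radius r is drawn at 1 + k1 r^2 times it, then the intrinsics apply), "pose" (4x4, takes a point from camera to world coordinates). Camera axes: x right, y down, z forward; pixel columns grow to the right and rows downward; lengths in m; the calibration is good to about 2 mm. A picture is of the moment at which its call begins: read the wrist's pose just before it. camera_info takes no time and is no camera call; for the wrist camera it gives the pose at the moment of the call.
- bot.job_done(): hands the job in, once; it reports no verdict.
Trained networks look in the newest picture that a camera, given by its name, has taken for a name from the list of things; names that differ only in an ending like _2 or _b are one class to them, and where a whole thing is asked for, a point or a joint stands for the part that bears it (a point fixed in the world has none). Each returns a list of dicts, best first, with "conf" (0 to 1); they miss things now and then, are a little off and sometimes report something else, mostly with a low value. They report only what shows in the picture. A call takes as long as a camera call. They do not tell look-alikes from the thing itself.
- bot.search_frame(label, camera): "rect" ([left, top, width, height] in pixels, round what is visible of it).
- bot.regions_of(label, camera): "mask" (420x560 bool, what is visible of it) and "rect" ([left, top, width, height] in pixels, round what is visible of it).
The state is a dict: "t": time; "joint_pos": joint angles; "dq": joint speeds; "joint_torque": joint torques, N m; "eef_pos": TCP position; "ee_rot": TCP orientation; "wrist_force": force on the tool from outside, world axes, zero at the start; "ft_torque": the same for the moment, N m; "width": finger opening in m.
Only numpy, scipy, OpenCV 4.12 (cv2) and the standard library are available. Lean on these libraries where they do the work, as an engineer would, in place of code of your own. Each camera call takes 0.05 s, during which the arm holds its last target.

## Working session

There is one attempt and no reset: what is moved stays moved. The work goes in short steps, Python scripts to look and compute and a shell command to move; the robot and the scene stay as the last step left them, time stands still between calls to the robot, and variables do not carry over. Pictures are saved under pics/ and viewed, and the job is handed in when it is done.

```bash
mkdir -p pics; cat > h.py <<'E'
import numpy as np, cv2
from cell import bot
def undist(info,u,v):
    K=np.array([[info['fx'],0,info['cx']],[0,info['fy'],info['cy']],[0,0,1.]])
    return cv2.undistortPoints(np.array([[[u,v]]],float),K,np.array([info['k1'],0,0,0,0.])).reshape(2)
def pt(info,u,v,d):
    # small note: forward k1 model as OpenCV
    s=undist(info,u,v); P=np.array(info['pose'])
    return (P@np.array([s[0]*d,s[1]*d,d,1]))[:3]
def ray(info,u,v,z):
    s=undist(info,u,v);P=np.array(info['pose']);d=P[:3,:3]@np.array([s[0],s[1],1]);o=P[:3,3]
    return o+d*(z-o[2])/d[2]
def cloud(info,depth,mask):
    vs,us=np.where(mask&(depth>0))
    K=np.array([[info['fx'],0,info['cx']],[0,info['fy'],info['cy']],[0,0,1.]])
    s=cv2.undistortPoints(np.stack([us,vs],1).astype(float)[:,None],K,np.array([info['k1'],0,0,0,0.]))[:,0]
    d=depth[vs,us]; P=np.array(info['pose'])
    return np.c_[s*d[:,None],d]@P[:3,:3].T+P[:3,3], np.stack([us,vs],1)
def save(name,img): cv2.imwrite('pics/'+name,img[:,:,::-1])
E
python3 - <<'E'
from h import *
import pickle
out={}
for c in ['scene','side']:
    i=bot.camera_info(c); p,d=bot.read_camera(c); save(c+'0.png',p)
    out[c]=(i,p,d)
    for l in ['mallet_knob','mallet_foot','tray_floor','black_knob']:
        r=bot.search_frame(l,c); print(c,l,[(np.round(x['rect'],0).tolist(),round(x['conf'],2)) for x in r])
    print(np.round(i['pose'],2).tolist())
pickle.dump(out,open('s0.pkl','wb'))
s=bot.state();print(s['t'],s['eef_pos'],np.round(s['ee_rot'],3),s['width'],s['wrist_force'])
E
```

```text
scene mallet_knob [([418.0, 177.0, 47.0, 27.0], 0.96), ([438.0, 229.0, 60.0, 42.0], 0.95), ([373.0, 204.0, 45.0, 52.0], 0.6), ([323.0, 173.0, 57.0, 18.0], 0.56)]
scene mallet_foot [([419.0, 181.0, 47.0, 27.0], 0.95), ([319.0, 173.0, 63.0, 20.0], 0.91), ([370.0, 201.0, 43.0, 59.0], 0.8), ([438.0, 229.0, 55.0, 40.0], 0.66)]
scene tray_floor [([104.0, 225.0, 57.0, 47.0], 0.77)]
scene black_knob [([244.0, 197.0, 36.0, 57.0], 0.57)]
[[0.03, 0.61, -0.79, 1.24], [1.0, -0.0, 0.03, 0.01], [0.02, -0.79, -0.61, 0.61], [0.0, 0.0, 0.0, 1.0]]
side mallet_knob [([189.0, 270.0, 78.0, 21.0], 0.91), ([166.0, 315.0, 35.0, 75.0], 0.83), ([264.0, 340.0, 55.0, 80.0], 0.71), ([320.0, 260.0, 17.0, 64.0], 0.62)]
side mallet_foot [([189.0, 271.0, 81.0, 22.0], 0.85), ([269.0, 338.0, 47.0, 80.0], 0.68), ([164.0, 314.0, 40.0, 73.0], 0.66), ([317.0, 258.0, 22.0, 62.0], 0.62)]
side tray_floor [([260.0, 152.0, 42.0, 26.0], 0.97)]
side black_knob [([245.0, 193.0, 55.0, 28.0], 0.66), ([187.0, 274.0, 80.0, 18.0], 0.46)]
[[-0.98, -0.12, 0.18, 0.3], [-0.21, 0.6, -0.77, 0.89], [-0.02, -0.79, -0.61, 0.72], [0.0, 0.0, 0.0, 1.0]]
0.5 [ 0.23962231 -0.49503733  0.23129851] [[ 0.436 -0.     0.9  ]
 [-0.9    0.     0.436]
 [-0.    -1.     0.   ]] 0.08540714044861489 [-0.24183481 -0.05403807 -0.57775114]
```

View pics/scene0.png

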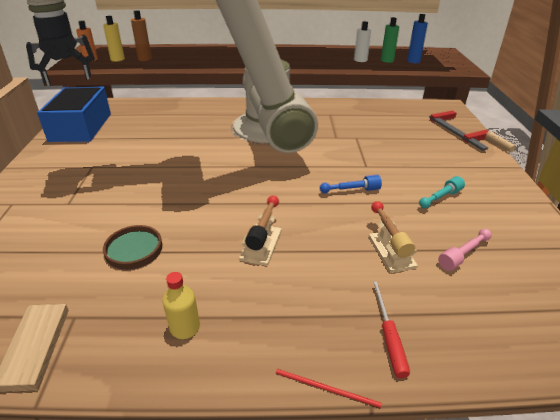

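View pics/side0.png

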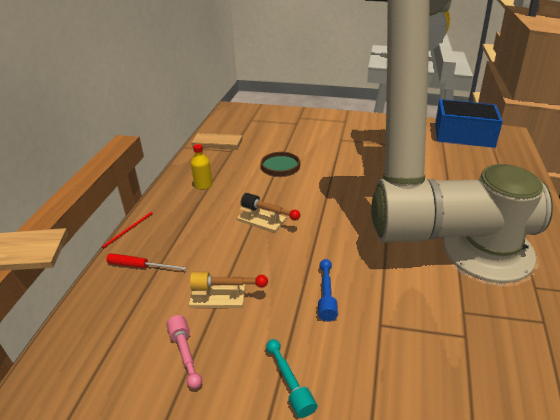

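The brass mallet has its ball at scene (377,207) and its head at (403,244). In the side view these are (262,281) and (200,282). The black mallet's ball is at scene (273,201) and its head at (256,238). The tray is at (133,247). The blue, turquoise and pink ones are look-alikes. I'll confirm with an enlarged crop and measure.

```bash
python3 - <<'E'
from h import *
import pickle
o=pickle.load(open('s0.pkl','rb'))
def fit_sphere(P):
    A=np.c_[2*P,np.ones(len(P))];x=np.linalg.lstsq(A,(P**2).sum(1),rcond=None)[0];return x[:3],np.sqrt(x[3]+x[:3]@x[:3])
for c,balls,tray in [('scene',[(377,207),(273,201)],[104,225,57,47]),('side',[(262,281),(295,215)],[260,152,42,26])]:
    i,p,d=o[c]
    hsv=cv2.cvtColor(p,cv2.COLOR_RGB2HSV)
    yy,xx=np.mgrid[:420,:560]
    red=((hsv[...,0]<6)|(hsv[...,0]>174))&(hsv[...,1]>170)&(hsv[...,2]>90)
    for b in balls:
        m=red&(np.hypot(xx-b[0],yy-b[1])<11)
        # centre by pixel centroid, depth + ray
        us,vs=xx[m].mean(),yy[m].mean()
        P,_=cloud(i,d,m); f,r=fit_sphere(P)
        print(c,'ball',m.sum(),us.round(1),vs.round(1),'ray z=.05',ray(i,us,vs,.05).round(4),'sphere',f.round(4),r.round(4),'maxz',P[:,2].max().round(4))
    g=(hsv[...,0]>45)&(hsv[...,0]<95)&(hsv[...,1]>60)
    l,t,w,h=tray; box=(xx>l)&(xx<l+w)&(yy>t)&(yy<t+h)
    m=g&box; P,_=cloud(i,d,m)
    mn=P[:,:2].min(0);mx=P[:,:2].max(0)
    print(c,'tray floor',m.sum(),P.mean(0).round(4),((mn+mx)/2).round(4),(mx-mn).round(4), )
    dm=box&(P[:,2].size>0)
    P,_=cloud(i,d,box); Q=P[P[:,2]>.013]; mn=Q[:,:2].min(0);mx=Q[:,:2].max(0); print(' rim',((mn+mx)/2).round(4),(mx-mn).round(4),len(Q))
    # head brass
i,p,d=o['scene']
# all points > 12mm high near brass mallet
for c,box in [('scene',(365,195,420,275)),('side',(180,262,275,310))]:
    i,p,d=o[c];yy,xx=np.mgrid[:420,:560]
    m=(xx>box[0])&(xx<box[2])&(yy>box[1])&(yy<box[3])
    hsv=cv2.cvtColor(p,cv2.COLOR_RGB2HSV)
    P,uv=cloud(i,d,m); col=hsv[uv[:,1],uv[:,0]]
    br=(P[:,2]>.042); Q=P[br]
    Q=Q[(Q[:,2]<.08)]
    mu=Q[:,:2].mean(0);w=np.linalg.svd(Q[:,:2]-mu,full_matrices=False)[2][0]
    print(c,'axis',w.round(3),'top z',Q[:,2].max().round(4),mu.round(4),np.ptp((Q[:,:2]-mu)@w).round(3))
    H=Q[Q[:,2]>.061]; print('  head top', H.mean(0).round(4),len(H))
i,p,d=o['scene']; save('crop.png',cv2.resize(p[160:280,220:460],None,fx=3.3,fy=3.3,interpolation=cv2.INTER_CUBIC))
E
```

```text
scene ball 74 376.5 206.3 ray z=.05 [0.5044 0.2515 0.05  ] sphere [0.5075 0.2516 0.0512] 0.0121 maxz 0.0642
scene ball 65 273.1 200.4 ray z=.05 [0.4807 0.0163 0.05  ] sphere [0.4844 0.0147 0.0518] 0.012 maxz 0.064
scene tray floor 1110 [ 0.5839 -0.2887  0.0063] [ 0.582  -0.2881] [0.0938 0.1042]
 rim [ 0.5919 -0.2851] [0.1218 0.1207] 514
side ball 116 261.2 280.6 ray z=.05 [0.5061 0.252  0.05  ] sphere [0.5058 0.2548 0.0522] 0.0119 maxz 0.0651
side ball 82 294.3 214.4 ray z=.05 [0.4838 0.0136 0.05  ] sphere [0.4831 0.0187 0.0522] 0.0118 maxz 0.0645
side tray floor 376 [ 0.5918 -0.2946  0.0073] [ 0.5928 -0.2951] [0.1033 0.0958]
 rim [ 0.5888 -0.2829] [0.1199 0.1252] 242
scene axis [0.981 0.196] top z 0.0716 [0.5987 0.2663] 0.157
  head top [0.6229 0.2741 0.0661] 230
side axis [-0.97  -0.243] top z 0.0728 [0.5851 0.277 ] 0.16
  head top [0.6129 0.2794 0.0663] 273
```

View pics/crop.png

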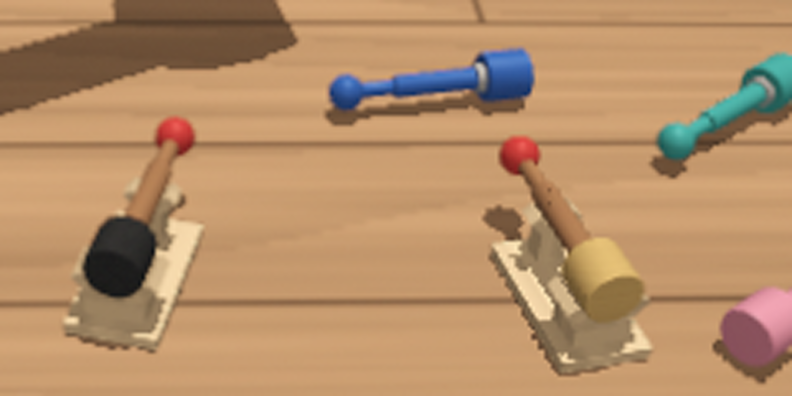

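The crop confirms it: the mallet on a rest with a brass head (crop 603,275) is the target, with its red ball at crop (519,155). The other rested mallet has a black head. Measured: ball ≈ (0.506, 0.252, 0.05), heading about 12.5°, tray centre ≈ (0.590, -0.288). Ball height, tray rim width (0.12) and mallet length all match the description.

```bash
cat >> h.py <<'E'
def go(target,yaw_deg=None):
    "shift/turn in tool axes to TCP target; yaw = angle of tool x, tool y down"
    s=bot.state();R=np.array(s['ee_rot']);p=np.array(s['eef_pos'])
    print('t',round(s['t'],2),'pos',p.round(4),'w',round(s['width'],4),'F',np.round(s['wrist_force'],1))
    print('shift',(R.T@(np.array(target)-p)).round(4))
    if yaw_deg is not None:
        a=np.radians(yaw_deg);x=np.array([np.cos(a),np.sin(a),0]);y=np.array([0,0,-1.]);T=np.c_[x,y,np.cross(x,y)]
        print('turn',cv2.Rodrigues(R.T@T)[0].ravel().round(4))
E
python3 -c "
from h import *
print(bot.grasp_offset)
go([0.506,0.252,0.17],-77.5)"
```

```text
0.0187
t 0.5 pos [ 0.2396 -0.495   0.2313] w 0.0854 F [-0.2 -0.1 -0.6]
shift [-0.5563  0.0613  0.5653]
turn [-0.      0.2327 -0.    ]
```

```bash
python3 -m inch '[[0,[-0.04,0,0.04],[0,0.05,0]],[0,[-0.08,0,0.08],[0,0.1,0]],[0,[-0.12,0,0.12],[0,0.15,0]],[0,[-0.16,0,0.16],[0,0.2,0]],[0,[-0.2,0,0.2],[0,0.233,0]]]' 100; python3 -c "
from h import *
go([0.506,0.252,0.17],-77.5)"
```

```text
t: 1.12
eef_pos: [0.3328, -0.2262, 0.2315]
ee_rot: [[0.214, 0.0, 0.977], [-0.977, -0.0, 0.214], [0.0, -1.0, 0.0]]
wrist_force: [0.9, -0.9, 0.6]
width: 0.0854
t 1.12 pos [ 0.3328 -0.2262  0.2315] w 0.0854 F [ 0.9 -0.9  0.6]
shift [-0.43    0.0614  0.2717]
turn [-0.0004 -0.0021  0.0004]
```

```bash
python3 -m inch '[[0,[-0.05,0,0.03],[0,0,0]],[0,[-0.1,0,0.06],[0,0,0]],[0,[-0.15,0,0.09],[0,0,0]],[0,[-0.2,0,0.12],[0,0,0]],[0,[-0.25,0,0.15],[0,0,0]]]'; python3 -m inch '[[0,[-0.05,0,0.03],[0,0,0]],[0,[-0.1,0,0.06],[0,0,0]],[0,[-0.15,0.02,0.09],[0,0,0]],[0,[-0.18,0.04,0.12],[0,0,0]],[0,[-0.18,0.06,0.12],[0,0,0]]]'; python3 - <<'E'
from h import *
go([0.506,0.252,0.031],-77.5)
i=bot.camera_info('wrist');p,d=bot.read_camera('wrist');save('w1.png',p)
go([0.506,0.252,0.031],-77.5)
hsv=cv2.cvtColor(p,cv2.COLOR_RGB2HSV)
red=((hsv[...,0]<6)|(hsv[...,0]>174))&(hsv[...,1]>170)&(hsv[...,2]>60)
n,l,st,ce=cv2.connectedComponentsWithStats(red.astype(np.uint8))
for k in range(1,n):
    if st[k][4]>100:
        print(st[k],ce[k].round(1),ray(i,*ce[k],.05).round(4)); P,_=cloud(i,d,l==k); print(P.mean(0).round(4),P[:,2].max())
yy,xx=np.mgrid[:420,:560]
P,uv=cloud(i,d,d>0); Q=P[(P[:,2]>.045)&(P[:,2]<.09)]
from numpy.linalg import svd
print(len(Q),Q.min(0),Q.max(0))
Q=Q[(np.hypot(Q[:,0]-.57,Q[:,1]-.265)<.13)]
mu=Q[:,:2].mean(0);print('axis',svd(Q[:,:2]-mu,full_matrices=False)[2][0],mu)
E
```

```text
t: 1.75
eef_pos: [0.4261, 0.0521, 0.2317]
ee_rot: [[0.214, 0.001, 0.977], [-0.977, -0.001, 0.214], [0.001, -1.0, 0.001]]
wrist_force: [0.5, -1.6, 0.7]
width: 0.0852
t: 2.38
eef_pos: [0.5055, 0.2559, 0.1704]
ee_rot: [[0.217, 0.002, 0.976], [-0.976, -0.0, 0.217], [0.001, -1.0, 0.001]]
wrist_force: [-0.5, -0.9, -0.6]
width: 0.0853
t 2.38 pos [0.5055 0.2559 0.1704] w 0.0853 F [-0.5 -0.9 -0.6]
shift [ 0.0038  0.1394 -0.0005]
turn [-0.0014  0.0007  0.0006]
t 2.42 pos [0.5039 0.2545 0.1679] w 0.0855 F [-0.9  0.4 -2.5]
shift [0.0027 0.1369 0.002 ]
turn [ 0.0037 -0.0003  0.0011]
[270 194  29  26 617] [284.2 206.3] [0.5063 0.2531 0.05  ]
[0.5094 0.2539 0.0616] 0.06627627517557558
[501 267  30  26 506] [515.8 279.9] [0.4826 0.0127 0.05  ]
[0.486  0.0221 0.0596] 0.06588611642102879
8700 [ 0.47077308 -0.0028016   0.04500786] [0.65435473 0.30556947 0.07305827]
axis [-0.98004185 -0.1987913 ] [0.59147941 0.27115449]
```

View pics/w1.png

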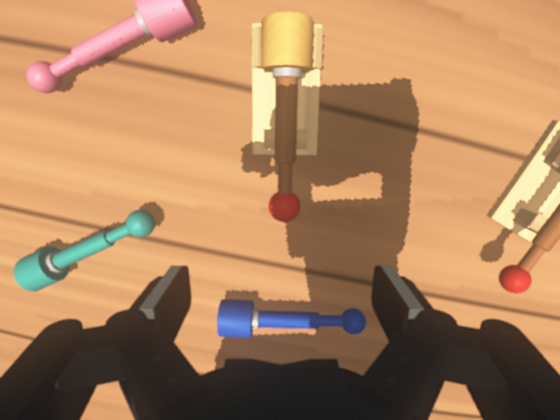

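The wrist view shows the red ball at (284,206), centred between the fingers and in line with the brass head at (287,40). The jaw axis is square to the handle. Now descending.

```bash
python3 -m inch '[[0,[0.001,0.04,0.001],[0,0,0]],[0,[0.002,0.08,0.001],[0,0,0]],[0,[0.002,0.115,0.002],[0,0,0]],[0,[0.002,0.137,0.002],[0,0,0]],[0,[0.002,0.137,0.002],[0,0,0]]]' 100; python3 -c "
from h import *
go([0.506,0.2525,0.031],-77.5)"
```

```text
t: 3.05
eef_pos: [0.5053, 0.2523, 0.0302]
ee_rot: [[0.216, -0.006, 0.976], [-0.976, -0.003, 0.216], [0.001, -1.0, -0.006]]
wrist_force: [-0.7, -0.1, 1.0]
width: 0.0858
t 3.05 pos [0.5053 0.2523 0.0302] w 0.0858 F [-0.7 -0.1  1. ]
shift [-0.0001 -0.0008  0.0007]
turn [ 0.0063 -0.0007  0.0012]
```

```bash
python3 -m inch '[[255,[0,0,0.001],[0,0,0]],[255,[0,0,0.001],[0,0,0]],[255,[0,0,0.001],[0,0,0]],[255,[0,0,0.001],[0,0,0]],[255,[0,0,0.001],[0,0,0]]]' 100;python3 -m inch '[[255,[0,0,0],[0,0,0]],[255,[0,0,0],[0,0,0]],[255,[0,0,0],[0,0,0]]]' 100
```

```text
t: 3.68
eef_pos: [0.5064, 0.2528, 0.0308]
ee_rot: [[0.216, -0.005, 0.976], [-0.976, -0.002, 0.216], [0.001, -1.0, -0.005]]
wrist_force: [-1.3, 3.2, 5.3]
width: 0.0239
t: 4.05
eef_pos: [0.5064, 0.2529, 0.0309]
ee_rot: [[0.216, -0.005, 0.976], [-0.976, -0.002, 0.216], [0.001, -1.0, -0.005]]
wrist_force: [-1.1, 1.1, 4.8]
width: 0.024
```

```bash
python3 -m inch '[[255,[0,-0.005,0],[0,0,0]],[255,[0,-0.012,0],[0,0,0]],[255,[0,-0.02,0],[0,0,0]],[255,[0,-0.03,0],[0,0,0]],[255,[0,-0.03,0],[0,0,0]]]' 100;python3 - <<'E'
from h import *
p,d=bot.read_camera('side');save('s1.png',cv2.resize(p[150:330,130:370],None,fx=3,fy=3,interpolation=cv2.INTER_CUBIC))
s=bot.state();print(s['wrist_force'],s['width'],s['ft_torque'])
E
```

```text
t: 4.68
eef_pos: [0.5068, 0.253, 0.0617]
ee_rot: [[0.216, -0.004, 0.976], [-0.976, -0.002, 0.216], [0.001, -1.0, -0.004]]
wrist_force: [0.1, 0.3, -4.5]
width: 0.0239
[-0.24191567 -0.29815366 -4.72392857] 0.023951420590368065 [-0.11772452  0.51533065 -0.01614547]
```

View pics/s1.png

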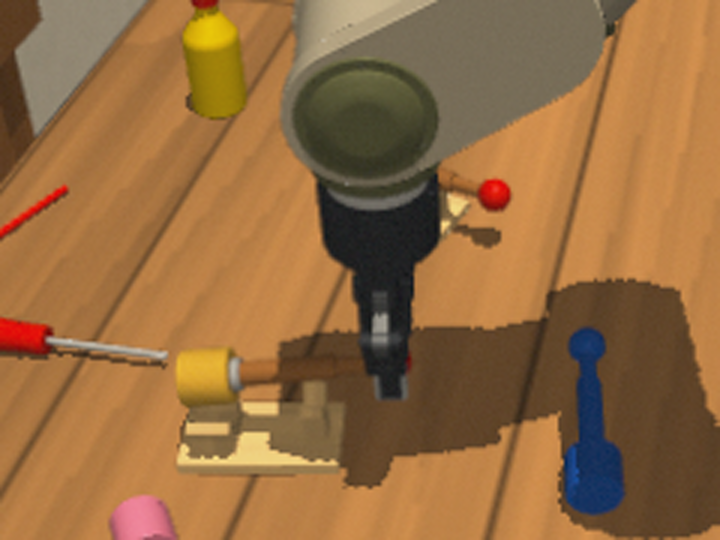

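The mallet is held level and clear of its rest, with the brass head at crop (205,377). Lifting on.

```bash
python3 -m inch '[[255,[0,-0.03,0],[0,0,0]],[255,[0,-0.07,0],[0,0,0]],[255,[0,-0.11,0],[0,0,0]],[255,[0,-0.15,0],[0,0,0]],[255,[0,-0.19,0],[0,0,0]]]' 100;python3 -m inch '[[255,[0,-0.03,0],[0,0,0]],[255,[0,-0.05,0],[0,0,0]],[255,[0,-0.05,0],[0,0,0]]]' 100
python3 - <<'E'
from h import *
p,d=bot.read_camera('side');save('s2.png',p)
s=bot.state();print(s['wrist_force'],s['width'],s['ft_torque'])
E
```

```text
t: 5.35
eef_pos: [0.5069, 0.2531, 0.252]
ee_rot: [[0.216, -0.006, 0.976], [-0.976, -0.002, 0.216], [0.001, -1.0, -0.006]]
wrist_force: [0.4, 0.1, -3.3]
width: 0.0237
t: 5.72
eef_pos: [0.5075, 0.2533, 0.3027]
ee_rot: [[0.216, -0.004, 0.976], [-0.976, -0.002, 0.216], [0.001, -1.0, -0.004]]
wrist_force: [-1.1, 0.3, -3.9]
width: 0.0239
[-0.31930614  0.40341513 -4.42620752] 0.02391101124497419 [-0.08568109  0.4511052  -0.02246745]
```

View pics/s2.png

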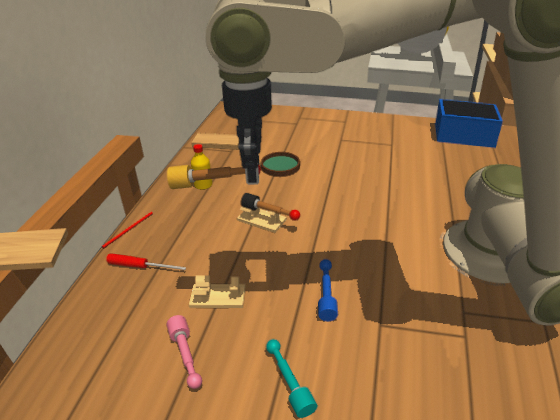

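The mallet is in the air, about level (head at (180,177)), and its rest is empty. Easing the grip to 20 N.

```bash
python3 -m inch '[[255,[0,0,0],[0,0,0]],[255,[0,0,0],[0,0,0]],[255,[0,0,0],[0,0,0]],[255,[0,0,0],[0,0,0]],[255,[0,0,0],[0,0,0]]]' 20;python3 -m inch '[[255,[0,0,0],[0,0,0]],[255,[0,0,0],[0,0,0]],[255,[0,0,0],[0,0,0]],[255,[0,0,0],[0,0,0]],[255,[0,0,0],[0,0,0]]]' 20
python3 - <<'E'
from h import *
p,d=bot.read_camera('side');save('s3.png',p)
s=bot.state();print(s['wrist_force'],s['width'],s['ft_torque'])
E
```

```text
t: 6.4
eef_pos: [0.507, 0.2532, 0.3013]
ee_rot: [[0.216, -0.007, 0.976], [-0.976, -0.002, 0.216], [0.001, -1.0, -0.007]]
wrist_force: [0.3, 0.7, -3.4]
width: 0.0241
t: 7.02
eef_pos: [0.5071, 0.2532, 0.3013]
ee_rot: [[0.216, -0.007, 0.976], [-0.976, -0.002, 0.216], [0.001, -1.0, -0.007]]
wrist_force: [-0.1, 0.3, -3.3]
width: 0.0237
[-1.07304301  0.24441483 -3.76507933] 0.02394757008199033 [-0.12028022  0.50396992  0.00240512]
```

View pics/s3.png

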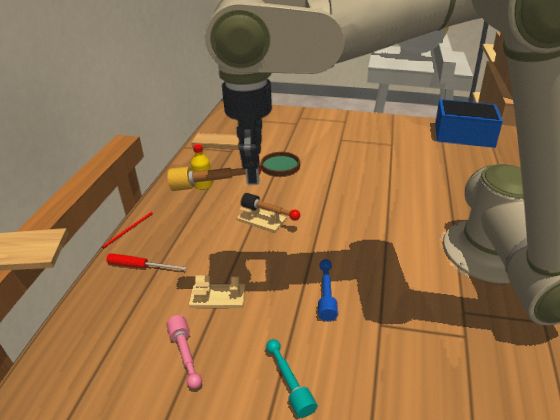

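No swing yet. I'll give a changed closure so that the new force is taken up.

```bash
python3 -m inch '[[245,[0,0,0],[0,0,0]],[240,[0,0,0],[0,0,0]],[240,[0,0,0],[0,0,0]],[235,[0,0,0],[0,0,0]],[235,[0,0,0],[0,0,0]]]' 20
python3 - <<'E'
from h import *
p,d=bot.read_camera('side');save('s4.png',p[100:320,140:400])
s=bot.state();print(s['wrist_force'],s['width'],s['ft_torque'])
E
```

```text
t: 7.7
eef_pos: [0.507, 0.2532, 0.3013]
ee_rot: [[0.216, -0.007, 0.976], [-0.976, -0.002, 0.216], [0.001, -1.0, -0.007]]
wrist_force: [-0.7, 0.4, -4.3]
width: 0.0241
[ 0.25752399  0.23668747 -3.52401111] 0.02363900530537305 [-0.06505315  0.45311078 -0.02329022]
```

View pics/s4.png

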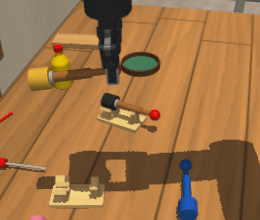

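Still level. I'll look closer at the contact with the wrist and scene cameras.

```bash
python3 - <<'E'
from h import *
p,d=bot.read_camera('wrist');save('w2.png',p)
i=bot.camera_info('side')
p,d=bot.read_camera('side')
a=cv2.resize(p[110:210,150:290],None,fx=5,fy=5,interpolation=cv2.INTER_CUBIC);save('s5.png',a)
p2,_=bot.read_camera('scene');save('sc5.png',p2)
E
```

```text
(no output)
```

View pics/w2.png

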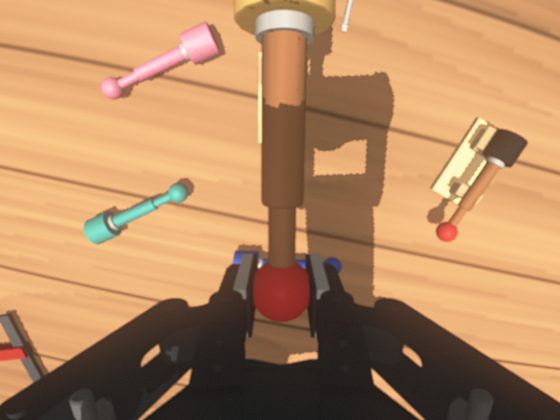

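View pics/s5.png

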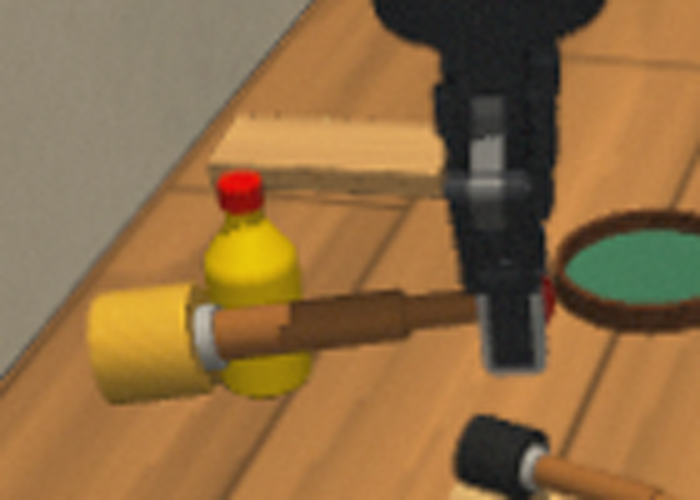

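View pics/sc5.png

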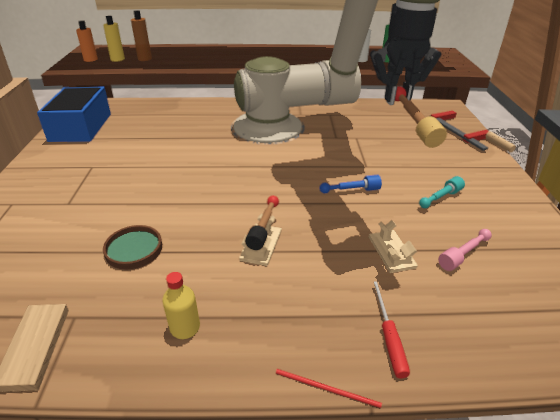

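The ball is pinched properly, at wrist view (282,291). The width has not changed, so the fingers seem to be holding their squeeze. I'll ease the closure down in steps at 20 N and watch the moment.

```bash
cat > st.py <<'E'
from h import *
s=bot.state();print(round(s['t'],2),'z',s['eef_pos'][2].round(4),'F',np.round(s['wrist_force'],1),'w',s['width'].round(4),'M',np.round(s['ft_torque'],2))
E
python3 -m inch '[[225,[0,0,0],[0,0,0]],[225,[0,0,0],[0,0,0]],[215,[0,0,0],[0,0,0]],[215,[0,0,0],[0,0,0]]]' 20 >/dev/null; python3 st.py
python3 -m inch '[[208,[0,0,0],[0,0,0]],[208,[0,0,0],[0,0,0]]]' 20 >/dev/null; python3 st.py
python3 -m inch '[[203,[0,0,0],[0,0,0]],[203,[0,0,0],[0,0,0]]]' 20 >/dev/null; python3 st.py
```

```text
Traceback (most recent call last):
  File "st.py", line 2, in <module>
    s=bot.state();print(round(s['t'],2),'z',s['eef_pos'][2].round(4),'F',np.round(s['wrist_force'],1),'w',s['width'].round(4),'M',np.round(s['ft_torque'],2))
                                                                                                          ^^^^^^^^^^^^^^^^
AttributeError: 'float' object has no attribute 'round'
Traceback (most recent call last):
  File "st.py", line 2, in <module>
    s=bot.state();print(round(s['t'],2),'z',s['eef_pos'][2].round(4),'F',np.round(s['wrist_force'],1),'w',s['width'].round(4),'M',np.round(s['ft_torque'],2))
                                                                                                          ^^^^^^^^^^^^^^^^
AttributeError: 'float' object has no attribute 'round'
Traceback (most recent call last):
  File "st.py", line 2, in <module>
    s=bot.state();print(round(s['t'],2),'z',s['eef_pos'][2].round(4),'F',np.round(s['wrist_force'],1),'w',s['width'].round(4),'M',np.round(s['ft_torque'],2))
                                                                                                          ^^^^^^^^^^^^^^^^
AttributeError: 'float' object has no attribute 'round'
```

```bash
cat > st.py <<'E'
from h import *
s=bot.state();print(round(s['t'],2),'z',np.round(s['eef_pos'],4),'F',np.round(s['wrist_force'],1),'w',round(s['width'],4),'M',np.round(s['ft_torque'],2))
E
python3 st.py
```

```text
8.9 z [0.5071 0.2532 0.3013] F [-0.4  0.2 -3.5] w 0.024 M [-0.08  0.43 -0.02]
```

```bash

python3 -m inch '[[198,[0,0,0],[0,0,0]],[198,[0,0,0],[0,0,0]]]' 20 >/dev/null; python3 st.py
python3 -m inch '[[194,[0,0,0],[0,0,0]],[194,[0,0,0],[0,0,0]]]' 20 >/dev/null; python3 st.py
python3 -m inch '[[190,[0,0,0],[0,0,0]],[190,[0,0,0],[0,0,0]]]' 20 >/dev/null; python3 st.py
```

```text
9.15 z [0.5071 0.2532 0.3013] F [-0.4  0.5 -3.2] w 0.024 M [-0.07  0.43  0.01]
9.4 z [0.5071 0.2532 0.3013] F [ 0.2  0.9 -3.8] w 0.0238 M [-0.12  0.45 -0.05]
9.65 z [0.5071 0.2532 0.3013] F [ 0.7 -0.9 -4.9] w 0.0238 M [-0.09  0.46  0.04]
```

```bash

for k in 1; do python3 -m inch '[[187,[0,0,0],[0,0,0]],[187,[0,0,0],[0,0,0]]]' 20 >/dev/null; python3 st.py
python3 -m inch '[[184,[0,0,0],[0,0,0]],[184,[0,0,0],[0,0,0]]]' 20 >/dev/null; python3 st.py
python3 -m inch '[[182,[0,0,0],[0,0,0]],[182,[0,0,0],[0,0,0]]]' 20 >/dev/null; python3 st.py; done
```

```text
9.9 z [0.507  0.2532 0.3013] F [-0.1 -0.4 -4. ] w 0.024 M [-0.08  0.48  0.  ]
10.15 z [0.507  0.2532 0.3013] F [ 0.2 -0.3 -3.5] w 0.0247 M [-0.05  0.48  0.01]
10.4 z [0.507  0.2532 0.3013] F [-0.7 -0.5 -4.5] w 0.0244 M [-0.14  0.45 -0.02]
```

```bash

python3 -m inch '[[181,[0,0,0],[0,0,0]],[181,[0,0,0],[0,0,0]]]' 20 >/dev/null; python3 st.py
python3 -m inch '[[180,[0,0,0],[0,0,0]],[180,[0,0,0],[0,0,0]]]' 20 >/dev/null; python3 st.py
python3 - <<'E'
from h import *
p,d=bot.read_camera('side')
a=cv2.resize(p[110:210,150:290],None,fx=5,fy=5,interpolation=cv2.INTER_CUBIC);save('s6.png',a)
E
```

```text
10.65 z [0.507  0.2532 0.3012] F [ 0.4  0.6 -3.7] w 0.0253 M [-0.11  0.48  0.02]
10.9 z [0.5071 0.2532 0.3013] F [ 0.8  0.1 -4.2] w 0.025 M [-0.05  0.3   0.04]
```

View pics/s6.png

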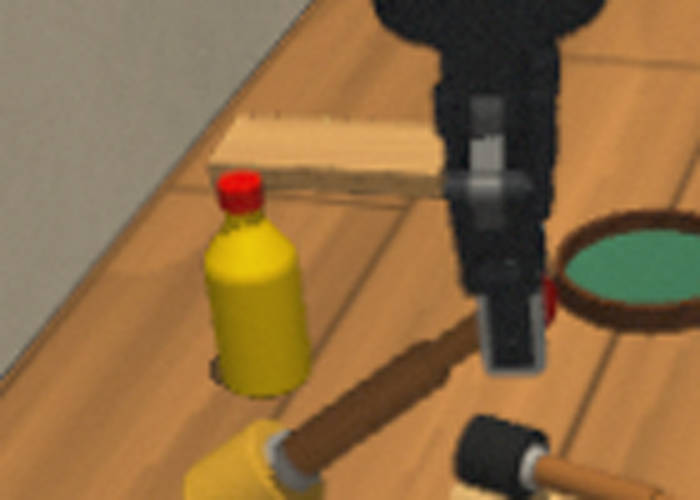

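It is swinging now: the head has dropped to the lower left of the crop. I'll hold this closure and let it finish.

```bash

python3 -m inch '[[180,[0,0,0],[0,0,0]],[180,[0,0,0],[0,0,0]],[180,[0,0,0],[0,0,0]]]' 20 >/dev/null; python3 st.py
python3 -m inch '[[180,[0,0,0],[0,0,0]],[180,[0,0,0],[0,0,0]],[180,[0,0,0],[0,0,0]]]' 20 >/dev/null; python3 st.py
python3 - <<'E'
from h import *
p,d=bot.read_camera('side')
a=cv2.resize(p[110:260,120:320],None,fx=4,fy=4,interpolation=cv2.INTER_CUBIC);save('s7.png',a)
E
```

```text
11.32 z [0.5073 0.2532 0.3014] F [ 0.4  0.2 -3.3] w 0.0254 M [-0.03  0.1   0.01]
11.7 z [0.5074 0.2532 0.3015] F [-0.   0.9 -4.5] w 0.025 M [-0.01  0.2  -0.03]
```

View pics/s7.png

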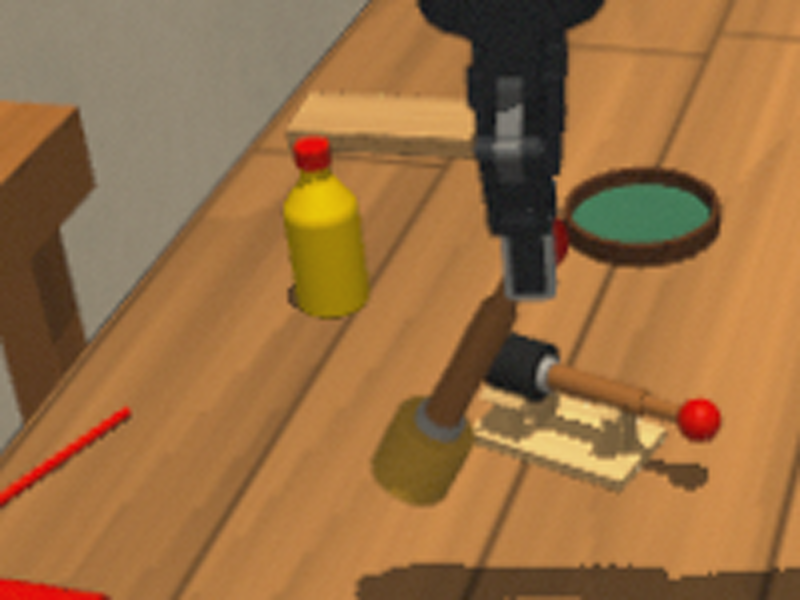

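It is about 30° from vertical (head at crop (423,450)). Easing one more count.

```bash

python3 -m inch '[[179,[0,0,0],[0,0,0]],[179,[0,0,0],[0,0,0]],[179,[0,0,0],[0,0,0]]]' 20 >/dev/null; python3 st.py
python3 -m inch '[[178,[0,0,0],[0,0,0]],[178,[0,0,0],[0,0,0]],[178,[0,0,0],[0,0,0]]]' 20 >/dev/null; python3 st.py
python3 - <<'E'
from h import *
p,d=bot.read_camera('side')
a=cv2.resize(p[110:260,120:320],None,fx=4,fy=4,interpolation=cv2.INTER_CUBIC);save('s8.png',a)
E
```

```text
12.12 z [0.5074 0.2532 0.3014] F [-0.2 -0.2 -3.4] w 0.0256 M [-0.04  0.22  0.05]
12.5 z [0.5074 0.2532 0.3015] F [-0.6 -0.  -3.6] w 0.0259 M [-0.    0.09  0.  ]
```

View pics/s8.png

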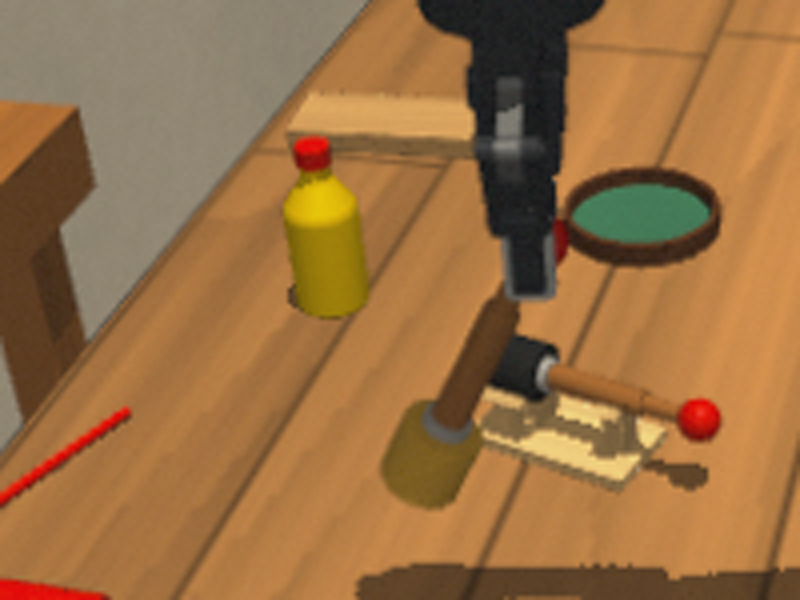

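```bash

python3 -m inch '[[177,[0,0,0],[0,0,0]],[177,[0,0,0],[0,0,0]],[177,[0,0,0],[0,0,0]]]' 20 >/dev/null; python3 st.py
python3 -m inch '[[176,[0,0,0],[0,0,0]],[176,[0,0,0],[0,0,0]],[176,[0,0,0],[0,0,0]]]' 20 >/dev/null; python3 st.py
python3 - <<'E'
from h import *
i=bot.camera_info('side');p,d=bot.read_camera('side')
a=cv2.resize(p[110:260,120:320],None,fx=4,fy=4,interpolation=cv2.INTER_CUBIC);save('s9.png',a)
P,uv=cloud(i,d,d>0);m=(np.hypot(P[:,0]-.53,P[:,1]-.26)<.12)&(P[:,2]>.1)&(P[:,2]<.27);Q=P[m]
for z in np.arange(.13,.27,.015):
    q=Q[abs(Q[:,2]-z)<.0075]; print(round(z,3),len(q),q.mean(0).round(3) if len(q) else '')
E
```

```text
12.93 z [0.5073 0.2532 0.3014] F [ 0.2  0.  -3.4] w 0.0262 M [-0.12  0.18  0.02]
13.3 z [0.5073 0.2532 0.3014] F [ 0.5  0.2 -3.8] w 0.0262 M [-0.01  0.07  0.02]
0.13 0 
0.145 0 
0.16 0 
0.175 54 [0.527 0.273 0.179]
0.19 133 [0.529 0.273 0.19 ]
0.205 205 [0.525 0.268 0.206]
0.22 112 [0.529 0.263 0.217]
0.235 66 [0.521 0.262 0.234]
0.25 68 [0.518 0.262 0.25 ]
0.265 61 [0.515 0.261 0.264]
```

View pics/s9.png

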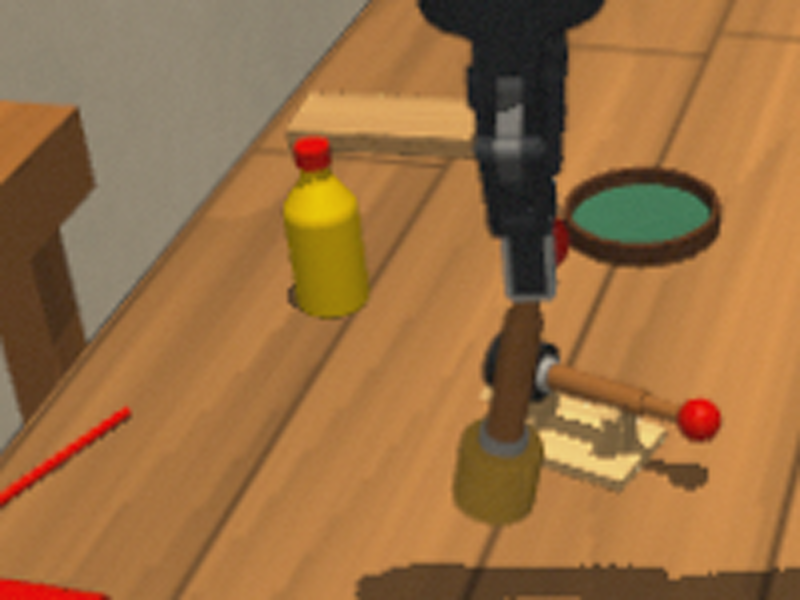

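It now hangs close to vertical, about 9° by the depth slope. Tightening again.

```bash

python3 -m inch '[[200,[0,0,0],[0,0,0]],[255,[0,0,0],[0,0,0]],[255,[0,0,0],[0,0,0]],[255,[0,0,0],[0,0,0]],[255,[0,0,0],[0,0,0]]]' 100 >/dev/null; python3 st.py
python3 - <<'E'
from h import *
o=[]
for c in ['side','scene','wrist']:
    i=bot.camera_info(c);p,d=bot.read_camera(c);P,uv=cloud(i,d,d>0);m=(np.hypot(P[:,0]-.53,P[:,1]-.26)<.1)&(P[:,2]>.1)&(P[:,2]<.29)
    print(c)
    Q=P[m]
    for z in np.arange(.16,.27,.015):
        q=Q[abs(Q[:,2]-z)<.0075]; print(round(z,3),len(q),q.mean(0).round(3) if len(q) else '')
    o.append(p)
save('all.png',np.hstack([cv2.resize(o[0][100:260,120:320],(400,320)),cv2.resize(o[1][0:220,280:560],(400,320))]))
go([0.60,-0.288,0.30],-77.5-50)
E
```

```text
13.97 z [0.5073 0.2532 0.3014] F [ 0.5  0.4 -4.4] w 0.0235 M [-0.03  0.11 -0.04]
side
0.16 0 
0.175 30 [0.537 0.275 0.18 ]
0.19 128 [0.542 0.276 0.19 ]
0.205 186 [0.536 0.271 0.206]
0.22 152 [0.541 0.266 0.218]
0.235 66 [0.53  0.264 0.235]
0.25 73 [0.526 0.263 0.25 ]
0.265 71 [0.52  0.263 0.265]
scene
0.16 0 
0.175 5 [0.55  0.241 0.18 ]
0.19 143 [0.559 0.256 0.19 ]
0.205 177 [0.554 0.254 0.205]
0.22 140 [0.547 0.257 0.218]
0.235 73 [0.537 0.255 0.235]
0.25 83 [0.532 0.255 0.25 ]
0.265 77 [0.528 0.254 0.265]
wrist
0.16 0 
0.175 1 [0.544 0.281 0.182]
0.19 242 [0.561 0.264 0.192]
0.205 555 [0.548 0.262 0.207]
0.22 1345 [0.546 0.261 0.218]
0.235 277 [0.538 0.26  0.235]
0.25 339 [0.534 0.259 0.25 ]
0.265 400 [0.529 0.258 0.265]
t 14.12 pos [0.5073 0.2532 0.3015] w 0.0238 F [-0.9 -1.1 -4.2]
shift [ 0.5485  0.0021 -0.0264]
turn [0.0051 0.8721 0.0034]
```

View pics/all.png

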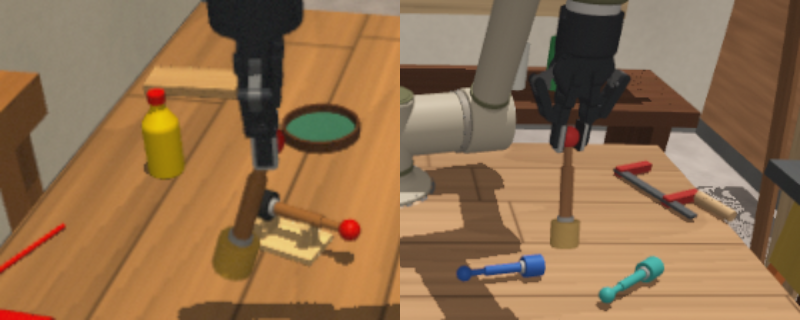

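The grip caught it at about 17° while it was still swinging. I'll ease again, let it settle, then tighten.

```bash

python3 -m inch '[[176,[0,0,0],[0,0,0]],[176,[0,0,0],[0,0,0]],[176,[0,0,0],[0,0,0]],[176,[0,0,0],[0,0,0]],[175,[0,0,0],[0,0,0]]]' 20 >/dev/null; python3 st.py
python3 -m inch '[[175,[0,0,0],[0,0,0]],[175,[0,0,0],[0,0,0]],[175,[0,0,0],[0,0,0]],[175,[0,0,0],[0,0,0]],[175,[0,0,0],[0,0,0]]]' 20 >/dev/null; python3 st.py
cat > tilt.py <<'E'
from h import *
import sys
i=bot.camera_info('wrist');p,d=bot.read_camera('wrist')
s=bot.state();t=np.array(s['eef_pos'])
P,uv=cloud(i,d,d>0)
m=(np.hypot(P[:,0]-t[0],P[:,1]-t[1])<.12)&(P[:,2]<t[2]-.03)&(P[:,2]>t[2]-.07)
Q=P[m];c=np.array([np.median(Q[abs(Q[:,2]-z)<.005],0) for z in (t[2]-.065,t[2]-.037)]);v=c[0]-c[1]
print('tilt',np.degrees(np.arctan2(np.hypot(v[0],v[1]),-v[2])).round(1),v.round(4),c.round(3).tolist())
p,d=bot.read_camera('side');save(sys.argv[1],cv2.resize(p[100:280,100:340],None,fx=2.5,fy=2.5))
E
python3 tilt.py t1.png
```

```text
14.75 z [0.5074 0.2532 0.3015] F [ 0.6  0.2 -3.1] w 0.0269 M [ 0.07 -0.02 -0.07]
15.38 z [0.5074 0.2532 0.3015] F [ 0.3  0.2 -4. ] w 0.0267 M [0.01 0.08 0.03]
tilt 4.0 [ 0.002  -0.0002 -0.0282] [[0.519, 0.255, 0.237], [0.517, 0.256, 0.265]]
```

View pics/t1.png

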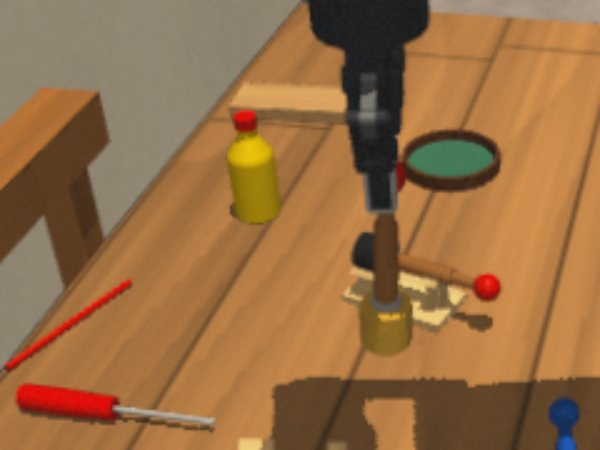

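It hangs at about 4° now, with the head at crop (385,330). Tightening and checking.

```bash

python3 -m inch '[[175,[0,0,0],[0,0,0]],[180,[0,0,0],[0,0,0]],[255,[0,0,0],[0,0,0]],[255,[0,0,0],[0,0,0]],[255,[0,0,0],[0,0,0]]]' 100 >/dev/null; python3 tilt.py t2.png; python3 -m inch '[[255,[0,0,0],[0,0,0]],[255,[0,0,0],[0,0,0]],[255,[0,0,0],[0,0,0]]]' 100;  python3 tilt.py t3.png; python3 -c "
from h import *
go([0.592,-0.288,0.30],-120)"
```

```text
tilt 9.0 [ 0.0043  0.0012 -0.0279] [[0.526, 0.257, 0.237], [0.522, 0.256, 0.265]]
t: 16.58
eef_pos: [0.5074, 0.2532, 0.3015]
ee_rot: [[0.216, -0.005, 0.976], [-0.976, -0.002, 0.216], [0.001, -1.0, -0.006]]
wrist_force: [-0.2, -0.0, -3.8]
width: 0.0239
tilt 9.1 [ 0.0044  0.0007 -0.028 ] [[0.526, 0.257, 0.237], [0.522, 0.256, 0.265]]
t 16.68 pos [0.5074 0.2532 0.3015] w 0.024 F [-0.3  0.3 -4.4]
shift [ 0.5467  0.0022 -0.0342]
turn [0.0051 0.7412 0.003 ]
```

View pics/t3.png

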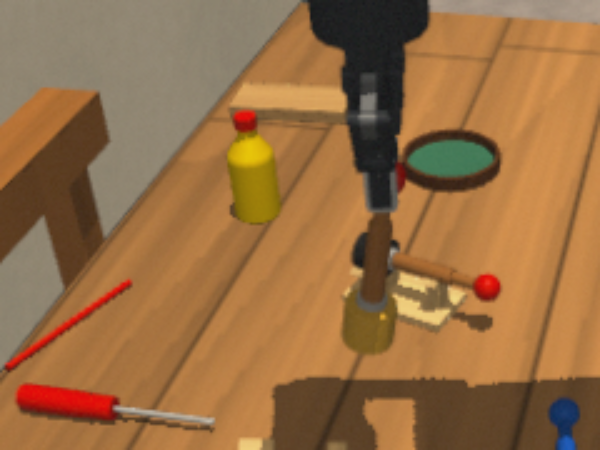

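Held still at about 9°. Carrying it over the tray, adding a small tool tilt on the way to bring the mallet upright.

```bash

python3 -m inch '[[255,[0.015,0,0],[-0.03,0,0]],[255,[0.045,0,-0.005],[-0.06,0,0]],[255,[0.085,0,-0.01],[-0.1,0,0]],[255,[0.125,0,-0.01],[-0.13,0,0]],[255,[0.165,0,-0.01],[-0.15,0,0]]]' 100
python3 -m inch '[[255,[0.04,0,0],[0,0,0]],[255,[0.08,0,0],[0,0,0]],[255,[0.12,0,-0.005],[0,0,0]],[255,[0.16,0,-0.01],[0,0,0]],[255,[0.2,0,-0.01],[0,0,0]]]' 100
python3 -m inch '[[255,[0.04,0,0],[0,0,0]],[255,[0.08,0,-0.005],[0,0,0]],[255,[0.11,0,-0.01],[0,0,0]],[255,[0.13,0,-0.01],[0,0,0]],[255,[0.14,0,-0.01],[0,0,0]]]' 100
python3 tilt.py t4.png; python3 - <<'E'
from h import *
go([0.592,-0.288,0.30])
p,d=bot.read_camera('scene');save('sc6.png',p)
E
```

```text
t: 17.3
eef_pos: [0.5337, 0.0877, 0.3017]
ee_rot: [[0.215, -0.153, 0.965], [-0.977, -0.034, 0.212], [0.001, -0.988, -0.157]]
wrist_force: [0.9, 0.1, -4.3]
width: 0.024
t: 17.92
eef_pos: [0.5669, -0.1121, 0.3036]
ee_rot: [[0.214, -0.154, 0.965], [-0.977, -0.034, 0.212], [0.0, -0.988, -0.157]]
wrist_force: [0.6, 0.7, -3.3]
width: 0.0237
t: 18.55
eef_pos: [0.5869, -0.2528, 0.3047]
ee_rot: [[0.213, -0.155, 0.965], [-0.977, -0.033, 0.21], [-0.001, -0.987, -0.158]]
wrist_force: [-0.4, 0.3, -3.6]
width: 0.024
tilt 1.9 [ 0.0007 -0.0006 -0.0278] [[0.597, -0.251, 0.24], [0.596, -0.251, 0.268]]
t 18.65 pos [ 0.5871 -0.2521  0.3047] w 0.0239 F [-0.9  0.4 -3.7]
shift [ 0.0361  0.005  -0.0021]
```

View pics/sc6.png

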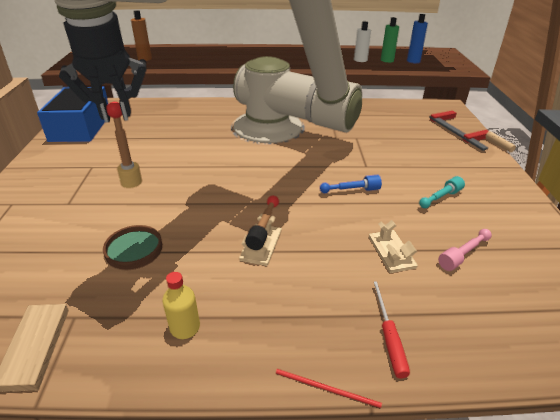

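The mallet hangs upright with its head at scene (129,175), the tray at (133,247) and the black mallet undisturbed. Measuring the head's centre against the tray before lowering.

```bash
python3 - <<'E'
from h import *
s=bot.state();t=np.array(s['eef_pos'])
for c in ['scene','side']:
    i=bot.camera_info(c);p,d=bot.read_camera(c)
    P,uv=cloud(i,d,d>0)
    m=(np.hypot(P[:,0]-.59,P[:,1]+.252)<.06)&(P[:,2]<.23)&(P[:,2]>.12)
    Q=P[m];print(c,len(Q),'z',Q[:,2].min().round(4),Q[:,2].max().round(4))
    H=Q[(Q[:,2]<.205)&(Q[:,2]>.17)]
    # circle fit, radius 20 known
    from scipy.optimize import least_squares
    r=least_squares(lambda q:np.hypot(H[:,0]-q[0],H[:,1]-q[1])-.02,[.59,-.252],loss='soft_l1',f_scale=.002);print(' head centre',r.x.round(4),'rms',np.sqrt((r.fun**2).mean()).round(4),H.min(0).round(3),H.max(0).round(3))
E
```

```text
scene 571 z 0.1751 0.2291
 head centre [ 0.5899 -0.2524] rms 0.001 [ 0.585 -0.269  0.175] [ 0.613 -0.232  0.205]
side 240 z 0.1762 0.2296
 head centre [ 0.591  -0.2518] rms 0.002 [ 0.57  -0.255  0.176] [ 0.61  -0.227  0.205]
```

Head centre is (0.5905, -0.252) and the foot is at z = 0.176. It needs 36 mm in -y, then 0.170 m down.

```bash

python3 -m inch '[[255,[0.02,0.001,-0.004],[0,0,0]],[255,[0.035,0.001,-0.008],[0,0,0]],[255,[0.035,0.031,-0.003],[0,0,0]],[255,[0.035,0.061,0.002],[0,0,0]],[255,[0.035,0.061,0.002],[0,0,0]]]' 100
python3 -m inch '[[255,[0,0.025,0.004],[0,0,0]],[255,[0,0.05,0.008],[0,0,0]],[255,[0,0.075,0.012],[0,0,0]],[255,[0,0.09,0.0145],[0,0,0]],[255,[0,0.09,0.0145],[0,0,0]]]' 100
python3 - <<'E'
from h import *
from scipy.optimize import least_squares
s=bot.state();t=np.array(s['eef_pos']);z0=t[2]-.1287;print(t,'pred foot z',z0)
for c in ['scene','side']:
    i=bot.camera_info(c);p,d=bot.read_camera(c)
    save('d_'+c+'.png',cv2.resize((p[150:290,60:240] if c=='scene' else p[80:220,200:380]),None,fx=3,fy=3))
    P,uv=cloud(i,d,d>0)
    m=(np.hypot(P[:,0]-.59,P[:,1]+.288)<.035)&(P[:,2]<z0+.03)&(P[:,2]>z0+.003)
    H=P[m]
    r=least_squares(lambda q:np.hypot(H[:,0]-q[0],H[:,1]-q[1])-.02,[.59,-.288],loss='soft_l1',f_scale=.002);print(c,' head centre',r.x.round(4),np.sqrt((r.fun**2).mean()).round(4),len(H))
E
```

```text
t: 19.42
eef_pos: [0.5865, -0.2865, 0.2425]
ee_rot: [[0.214, -0.158, 0.964], [-0.977, -0.031, 0.212], [-0.004, -0.987, -0.161]]
wrist_force: [-1.5, 0.7, -3.2]
width: 0.0238
t: 20.05
eef_pos: [0.5863, -0.2865, 0.1515]
ee_rot: [[0.214, -0.159, 0.964], [-0.977, -0.031, 0.212], [-0.004, -0.987, -0.161]]
wrist_force: [-0.8, 0.7, -3.2]
width: 0.0237
[ 0.58629629 -0.28647951  0.15145696] pred foot z 0.0227569573474119
scene  head centre [ 0.5878 -0.2873] 0.001 211
side  head centre [ 0.5896 -0.2874] 0.002 100
```

View pics/d_scene.png

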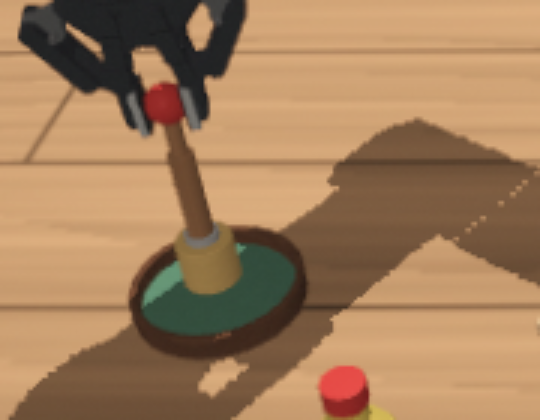

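The head is over the tray floor (crop (209,260)), centred within a few mm. Lowering slowly until touch.

```bash

python3 -m inch '[[255,[0,0.004,0.0006],[0,0,0]],[255,[0,0.007,0.001],[0,0,0]],[255,[0,0.01,0.0016],[0,0,0]],[255,[0,0.013,0.002],[0,0,0]],[255,[0,0.013,0.002],[0,0,0]]]' 100 >/dev/null; python3 st.py
python3 -m inch '[[255,[0,0.001,0],[0,0,0]],[255,[0,0.002,0],[0,0,0]],[255,[0,0.002,0],[0,0,0]]]' 100 >/dev/null; python3 st.py
python3 -m inch '[[255,[0,0.001,0],[0,0,0]],[255,[0,0.0015,0],[0,0,0]],[255,[0,0.0015,0],[0,0,0]]]' 100 >/dev/null; python3 st.py
```

```text
20.77 z [ 0.5866 -0.2866  0.1393] F [-0.4 -0.3 -4. ] w 0.0237 M [ 0.04 -0.19  0.07]
21.15 z [ 0.5862 -0.2866  0.1373] F [ 0.1 -0.5 -4.1] w 0.0235 M [ 0.04 -0.13 -0.02]
21.52 z [ 0.5861 -0.2867  0.1361] F [-0.6  0.  -1.1] w 0.0237 M [ 0.14 -0.17 -0.03]
```

Touching: the load has dropped from 4 N to 1 N. One more small step, then easing the grip.

```bash

python3 -m inch '[[255,[0,0.0007,0],[0,0,0]],[255,[0,0.001,0],[0,0,0]],[255,[0,0.001,0],[0,0,0]]]' 100 >/dev/null; python3 st.py
python3 -m inch '[[184,[0,0,0],[0,0,0]],[178,[0,0,0],[0,0,0]],[176,[0,0,0],[0,0,0]],[174,[0,0,0],[0,0,0]],[174,[0,0,0],[0,0,0]]]' 20 >/dev/null; python3 st.py
python3 - <<'E'
from h import *
for c in ['scene','side']:
    p,d=bot.read_camera(c)
    save('e_'+c+'.png',cv2.resize((p[150:290,60:240] if c=='scene' else p[80:220,200:380]),None,fx=3,fy=3))
E
```

```text
21.9 z [ 0.5862 -0.2868  0.1361] F [0.7 0.2 4.6] w 0.0238 M [ 0.3  -0.04 -0.05]
22.52 z [ 0.5862 -0.2869  0.1358] F [-0.2 -0.1 -2.1] w 0.0274 M [ 0.03 -0.24  0.02]
```

View pics/e_scene.png

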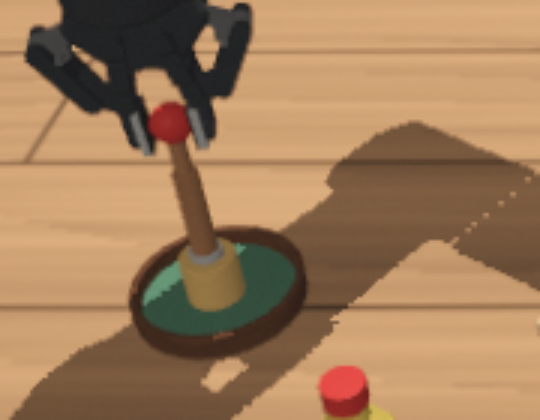

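View pics/e_side.png

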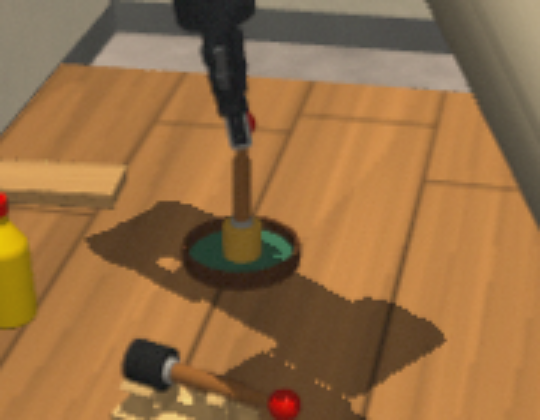

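The head stands on the tray floor, upright in both views. Opening gradually.

```bash

python3 -m inch '[[171,[0,0,0],[0,0,0]],[168,[0,0,0],[0,0,0]],[160,[0,0,0],[0,0,0]],[140,[0,0,0],[0,0,0]],[100,[0,0,0],[0,0,0]]]' 20 >/dev/null; python3 st.py
python3 -m inch '[[50,[0,0,0],[0,0,0]],[0,[0,0,0],[0,0,0]],[0,[0,0,0],[0,0,0]],[0,[0,0,0],[0,0,0]],[0,[0,0,0],[0,0,0]]]' 20 >/dev/null; python3 st.py
python3 - <<'E'
from h import *
for c in ['scene','side']:
    p,d=bot.read_camera(c)
    save('f_'+c+'.png',cv2.resize((p[150:290,60:240] if c=='scene' else p[80:220,200:380]),None,fx=3,fy=3))
E
```

```text
23.25 z [ 0.5862 -0.2868  0.1359] F [-0.3  0.1  0.3] w 0.0515 M [ 0.02 -0.06 -0.02]
23.88 z [ 0.5861 -0.2868  0.1359] F [0.4 0.2 0.1] w 0.0855 M [ 0.02 -0.08  0.  ]
```

View pics/f_scene.png

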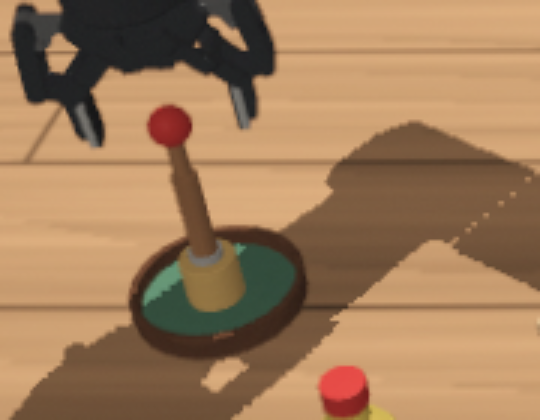

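Released and standing. Retreating along the tool axis, then checking.

```bash

python3 -m inch '[[0,[0,-0.02,0],[0,0,0]],[0,[0,-0.05,0],[0,0,0]],[0,[0,-0.09,0],[0,0,0]],[0,[0,-0.13,0],[0,0,0]],[0,[0,-0.13,0],[0,0,0]]]' >/dev/null; python3 st.py
python3 - <<'E'
from h import *
from scipy.optimize import least_squares
for c in ['scene','side']:
    i=bot.camera_info(c);p,d=bot.read_camera(c)
    save('g_'+c+'.png',p)
    P,uv=cloud(i,d,d>0)
    for lo,hi,r0 in [(.010,.038,.02),(.055,.11,.009),(.142,.172,None)]:
        m=(np.hypot(P[:,0]-.589,P[:,1]+.287)<.03)&(P[:,2]<hi)&(P[:,2]>lo);H=P[m]
        if r0:
            r=least_squares(lambda q:np.hypot(H[:,0]-q[0],H[:,1]-q[1])-r0,[.589,-.287],loss='soft_l1',f_scale=.002);print(c,lo,r.x.round(4),len(H))
        else:
            r=least_squares(lambda q:np.linalg.norm(H-q,axis=1)-.014,[.589,-.287,.15]);print(c,'ball',r.x.round(4),len(H))
    b=np.array([.484,.0165]); m=(np.hypot(P[:,0]-b[0],P[:,1]-b[1])<.02)&(P[:,2]>.04)&(P[:,2]<.08); print(' black ball pts',m.sum(),P[m].mean(0).round(4) if m.any() else '')
E
```

```text
24.6 z [ 0.6073 -0.2828  0.2675] F [-0.4  0.1 -1.1] w 0.0852 M [-0.03 -0.08  0.03]
scene 0.01 [ 0.5887 -0.2879] 204
scene 0.055 [ 0.5884 -0.2882] 204
scene ball [ 0.5882 -0.2883  0.1529] 153
 black ball pts 104 [0.4899 0.0147 0.0568]
side 0.01 [ 0.5899 -0.2873] 105
side 0.055 [ 0.5899 -0.2875] 98
side ball [ 0.5901 -0.2879  0.155 ] 70
 black ball pts 110 [0.484  0.0225 0.0557]
```

View pics/g_side.png

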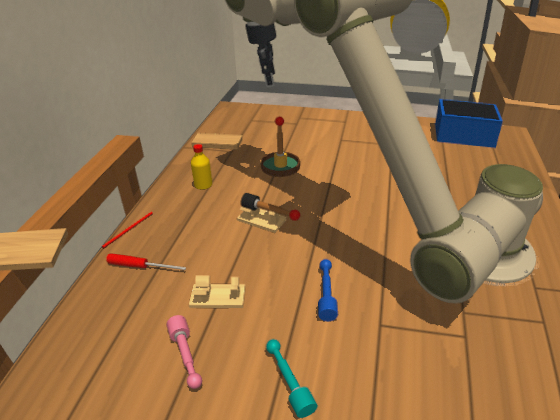

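The brass mallet stands in the tray: ball at side view (280,121) and z ≈ 0.153, directly above its foot. The black mallet is unmoved, with its ball still at (294,215). The arm is clear, so I'm handing in.

```bash
python3 -c "
from cell import bot
print(bot.job_done())"
```

```text
the job is handed in; nothing more can be done
None
```

The brass mallet is standing upright in the green-floored tray, and I handed the job in at about 24.7 s of the 51 s allowed. No verdict is reported, so the checks below are my own measurements.

**What I did:** I lifted the mallet by its red ball at 100 N, swung it head down in the air and tightened again at about 9° from vertical. After carrying it to the tray, I lowered it until the head touched the floor, then eased the grip, opened and backed away.

**What did not go as planned:**
- **Easing the grip:** setting the force to 20 N alone changed nothing. I had to open the fingers count by count before the mallet swung.
- **First tightening:** it caught the mallet mid-swing at about 17°, so I eased the grip and tightened a second time.

**Last checks:**
- **Mallet:** the two cameras put the head 1 to 2 mm from my measured tray centre. The ball is within 1 mm of straight above the head, at a height of 0.153 to 0.155 m (0.153 expected).
- **Black mallet:** its ball appears at the same place in the side view as at the start.
- **Robot:** the gripper is open and clear of everything.

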